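# Slacken a proofing press's ratchet tensioner

### The arm

A 6-joint arm with a two-finger parallel gripper is mounted at the origin on the work surface. World frame = base frame: x ahead of the robot, y to its left, z up, the work surface at z = 0. Lengths are in mm, angles in rad, forces in N, time in s.
With the tool pointing down it reaches from about 300 to 850 mm from the base axis. Payload 4.2 kg.
Tool frame: the origin (TCP) lies midway between the tips of the shut fingers; the grasp point (between the pads) lies 19 mm behind it; z points along the fingers, y is the line along which they close (so a half turn about z gives the same grasp; the last joint's range is limited). The gripper opens to 91 mm and grips with 3 to 60 N. Pads are 32 mm wide; open, the fingers measure 118 mm over their backs; the gripper's body (76 mm by 178 mm) begins 60 mm behind the grasp point.
Start: joints at [1.101, 0.32, 1.565, -0, 1.257, -0.02], TCP at [250.007, 517.824, 190.176] pointing down, gripper open.
Joint ranges: [-3.11, 3.11], [-0.84, 2.01], [0.21, 2.61], [-1.34, 4.49], [0.05, 2.63], [-2.56, 2.56]. Speed limits (rad/s): [2.57, 2.57, 3.14, 3.14, 3.14, 3.14].

### API

Orientations are given as a rotation vector (axis times angle).
In Python, from plant import readout, imaging, env gives the robot as it stands. The module is installed in compiled form; this text tells all that it offers.
- The arm moves only by the tool servo_tool, never from a script. Its argument "deltas" is a list of rows, each a list of 7 numbers: the turn, a rotation vector about the tool's x, y, z in rad, then the shift along the tool's x, y, z in mm, then the finger opening in mm, from 0 to 91.2. In form: [[ax, ay, az, x, y, z, grip], ...]. A call has 1 to 20 rows; each row is the pose to reach, as a shift and turn from the pose commanded when the call began, along the tool's axes at that moment; what a row does not reach only later rows make up. A row lasts 1/10 s, in which the tool goes at most 50 mm and 8.59 degrees, less where a joint would pass 70% of its speed; a pose out of reach is approached as far as the arm can. A call with a gripper value outside its range is refused whole. The fingers move at their own pace and stop on an object; the grip force is fixed at half the most. Time passes only in rows, so rows that repeat a pose let the fingers close. It gives the time, the measured TCP pose, the force, the opening and the grip force at its end, in the units of the state.
- readout.read_state(): the state, without advancing time (a new reading comes with each control period).
- imaging.capture(name): name is "scene" or "side" or "wrist"; returns a dict with "frame" (420x560x3 uint8, blue, green, red), "vertical_fov" (degrees; the focal length in pixels is half the picture's height over the tangent of half this angle, whatever the lens; pixels are square), "cx", "cy" (the principal point, pixels), "extrinsics" (4x4, takes a point from world to camera coordinates); the wrist camera has in their place "T_tool_cam" (4x4, takes a point from camera to tool coordinates, whose origin is the TCP and whose axes are the flange's). Camera axes: x right, y down, z forward; pixel columns grow to the right and rows downward; lengths in mm; the calibration is good to about 2 mm. The wrist camera is an equidistant fisheye: a pixel r from the principal point sees the ray r / f radians off the axis. A picture is of the moment at which its call begins: read the wrist's pose just before it. There is no depth.
- env.sign_off(): hands the job in; it is judged then, once.
The state is a dict: "t": time; "joint_positions": joint angles; "qvel": joint speeds; "joint_efforts": joint torques, N m; "tcp_pos": TCP position; "ee_rot": TCP orientation; "wrist_force": force on the tool from outside, world axes, zero at the start; "moment": the same for the moment, N m; "finger_gap": finger opening in mm; "gripper_force": force on a finger pad.
Only numpy, scipy, OpenCV 4.12 (cv2) and the standard library are available. Lean on these libraries where they do the work, as an engineer would, in place of code of your own. Each camera call takes 0.05 s, during which the arm holds its last target. There are 200 camera calls.

### The job

Slacken off the spring tensioner of the small proofing press: swing the change-over lever to release, ease the crank forward until the loaded pawl springs clear of the ratchet wheel, then let the crank back slowly (about a quarter turn a second at most) and gently, without letting it run or bang, until its arm meets the end stop, and press it snugly home there with about 8 N at the peg. Then swing the lever back to hold, leaving the crank resting on the stop and everything else on the table where it is.

Things in the scene. Friction and masses are not known exactly. Their poses are not given: they have to be found in the camera images.
- press: Bench proofing press, fixed to the table: grey base plate 350 x 310 mm, 20 mm thick. Origin at table height on the ratchet wheel's upright axis; x points away from the robot at yaw 0, to the stone under a rubber roller (highest part, 118 mm above the table), y to its left, z up. Pawl and change-over lever lie at the wheel's right (-y) front, the end stop at its far (+x) edge.
- ratchet: Steel ratchet wheel, 102 mm over its 16 saw teeth, 40 to 52 mm above the table, with a crank arm on top; it winds up the press's tension spring. Origin at table height on its axis, its x along the crank arm. The spring always turns it backwards (clockwise from above) with 4 to 7 N at the peg; only the pawl holds it: with the pawl out and the peg let go it runs back hard.
- wheel_turn (a joint): Angle of the ratchet wheel, rad: direction of the crank arm in the press frame, 0 = along press +x, growing counterclockwise seen from above (winding on, forward); backwards is clockwise. The pawl holds it at steps of 0.393 rad. It starts between about 2.0 and 3.0; it can be wound on to 3.9.
- peg_top (a point): Centre of the top of the crank's upright steel peg: a round sleeve that spins freely, 16 mm across, bare from 72 up to 126 mm above the table, 65 mm from the wheel's axis. The crank arm under it is 18 mm wide, 12 mm thick, its top 68 mm above the table.
- lever_turn (a joint): Change-over lever, rad: 0 = hold (pawl sprung in against the teeth), 0.55 = full release (pawl sprung outwards). Stiff hinge, stays where it is put, about 2.2 N at its pin. Pivot at press (-62, -66) mm; growing values turn it clockwise seen from above, its pin going towards press -x.
- lever_top (a point): Centre of the top of the change-over lever's upright steel pin: round, 13 mm across, bare from 62 up to 108 mm above the table, 55 mm from the lever's pivot; at lever 0 it stands at press (-80, -118) mm.
- pawl_nose (a point): Nose of the pawl, 46 mm above the table. In the press frame its y is -45 to -55 mm while it lies on the teeth, -60 to -70 when swung clear. The lever moves it only through a light spring: under the wheel's load it stays jammed in the teeth even with the lever at release, and springs clear when the wheel is wound on by 0.1 to 0.3 rad to take the load off.
- stop: End stop, fixed on the press: dark block 34 x 18 mm, 74 mm high, with a rubber-tipped buffer screw, on which the flat side of the crank arm comes to rest. Origin on the wheel's axis, its x through the block. How far the screw is turned out is not measured: the crank meets it at a wheel angle between 0.55 and 1.17, felt as a firm resistance; the spring alone bears on it with 5 to 7 N.
- tape_roll: yellow plastic tape roll, ring 52 mm across, 42 mm high, standing on the press's base plate at its front left corner (bystander). Origin at the centre of its underside.
- spoon: steel spoon, 170 mm long, lying in front of the press (bystander)
- crayon_tray: black open tray 70 x 160 x 22 mm with crayons, left of the press (bystander). Origin at the centre of its underside.
- bottle: amber glass bottle, 76 mm across, 200 mm high, right of the press (bystander). Origin at the centre of its underside.
- slate: dark square slab 110 x 110 x 10 mm, right of the press (bystander). Origin at the centre of its underside.
- brush_jar: glass jar 84 mm across, 200 mm high with its brushes, in front of the press, to its left (bystander). Origin at the centre of its underside.
- black_cup: black plastic cup 60 mm across, 75 mm high, left of the press (bystander). Origin at the centre of its underside.

How it is judged (in metres and radians):
On the way, in this order (a step that is already met when the one before it is completed fails the run):
1. the change-over lever is over at release (beyond 0.4 rad) (value of joint lever_turn above 0.4 rad), for 0.1 s.
2. the pawl is clear of the ratchet wheel (y of pawl_nose in the frame of press below -0.058 m), for 0.1 s.
3. the crank arm is pressed onto the end stop with more than 10 N, the pawl still clear (contact force between stop and ratchet above 10 N and y of pawl_nose in the frame of press below -0.058 m), for 0.1 s.
At the end, for the whole second after the job is handed in: The crank arm bears on the end stop's buffer (more than 2 N), the change-over lever is back at hold (below 0.12 rad) and the pawl lies against the ratchet teeth (contact force between stop and ratchet above 2 N and value of joint lever_turn below 0.12 rad and y of pawl_nose in the frame of press above -0.057 m); the robot touches nothing.
It fails at once if the ratchet wheel runs backwards faster than 2.2 rad/s (velocity of joint wheel_turn below -2.2 rad/s).
It fails at once if the crank bears or bangs on the end stop with more than 25 N (contact force between stop and ratchet above 25 N).
It fails at once if a bystander is moved by more than 25 mm (distance of any of tape_roll, spoon, crayon_tray, bottle, slate, brush_jar, black_cup from where it was at the start of the episode above 0.025 m).
It also fails if it takes over 72 s, if anything falls off the work surface, if the arm or the gripper's body presses on something with over 40 N, if the wrist force passes 120 N, or if a joint passes its speed limit or range.

## Working session

There is one attempt and no reset: what is moved stays moved. The work goes in short steps, Python scripts to look and compute and a tool call to move; the robot and the scene stay as the last step left them, time stands still between calls to the robot, and variables do not carry over. Pictures are saved under pics/ and viewed, at most 10 in all, crops included, and the job is handed in when it is done.

Besides the shell and the picture viewer there is one more tool, called as name(argument=value, ...) on one line, values as JSON. servo_tool: Moves the arm, as the interface text tells. Its arguments: {"type":"object","properties":{"deltas":{"type":"array"}},"required":["deltas"]}

```bash
mkdir -p pics; cat > h.py <<'E'
import numpy as np,cv2,pickle
from plant import readout,imaging,env
from scipy.spatial.transform import Rotation as R
def cap(n):
    s=readout.read_state(); c=imaging.capture(n); c['s']=s; return c
def ray(c,u,v):
    H=c['frame'].shape[0]; f=H/2/np.tan(np.radians(c['vertical_fov'])/2)
    x,y=u-c['cx'],v-c['cy']
    if 'extrinsics' in c:
        d=np.array([x/f,y/f,1.]);E=np.array(c['extrinsics']);return -E[:3,:3].T@E[:3,3],E[:3,:3].T@d
    r=np.hypot(x,y)+1e-9;t=r/f;d=np.array([np.sin(t)*x/r,np.sin(t)*y/r,np.cos(t)])
    T=np.array(c['T_tool_cam']);W=R.from_rotvec(c['s']['ee_rot']).as_matrix();
    return W@T[:3,3]+c['s']['tcp_pos'],W@T[:3,:3]@d
def onz(c,u,v,z):
    o,d=ray(c,u,v);return o+d*(z-o[2])/d[2]
def tri(c1,p1,c2,p2):
    o1,d1=ray(c1,*p1);o2,d2=ray(c2,*p2)
    t=np.linalg.lstsq(np.c_[d1,-d2],o2-o1,rcond=None)[0]
    a,b=o1+t[0]*d1,o2+t[1]*d2;return (a+b)/2,np.linalg.norm(a-b)
def proj(c,P):
    H=c['frame'].shape[0]; f=H/2/np.tan(np.radians(c['vertical_fov'])/2)
    E=np.array(c['extrinsics']);p=E[:3,:3]@P+E[:3,3];return f*p[0]/p[2]+c['cx'],f*p[1]/p[2]+c['cy']
E
python3 - <<'E'
from h import *
C={n:cap(n) for n in('scene','side')}
pickle.dump(C,open('c0.pkl','wb'))
for n in C: cv2.imwrite(f'pics/{n}0.png',cv2.resize(C[n]['frame'],(800,600),interpolation=cv2.INTER_CUBIC)); print(ray(C[n],280,210))
s=readout.read_state();print(s['t'],s['ee_rot'],s['finger_gap'])
E
```

```text
(array([ 810.25911161, -397.49584013,  877.84798666]), array([-0.32712725,  0.44164909, -0.83559343]))
(array([704.54771014, 832.19299729, 681.75474885]), array([-0.19475896, -0.79742813, -0.57146608]))
0.1 [-7.00506769e-01 -3.06215100e+00  2.39755185e-03] 91.35487349068461
```

View pics/scene0.png

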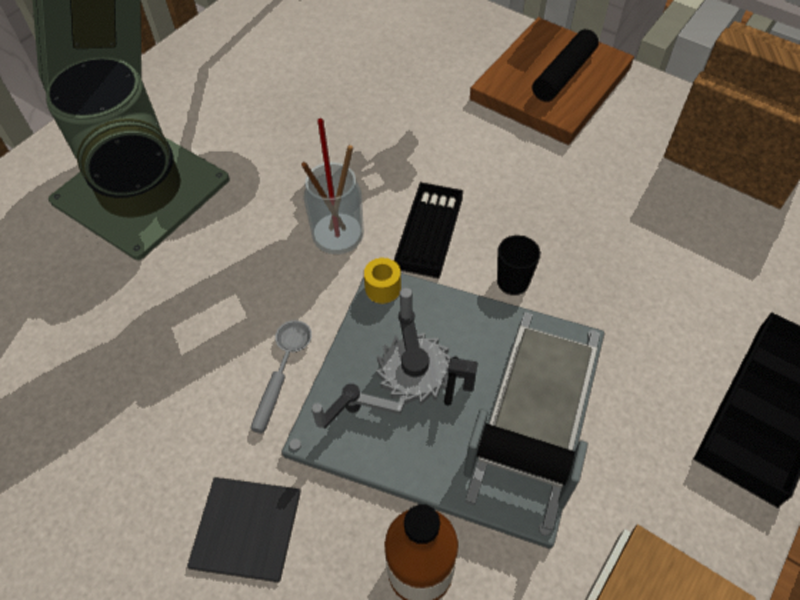

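View pics/side0.png

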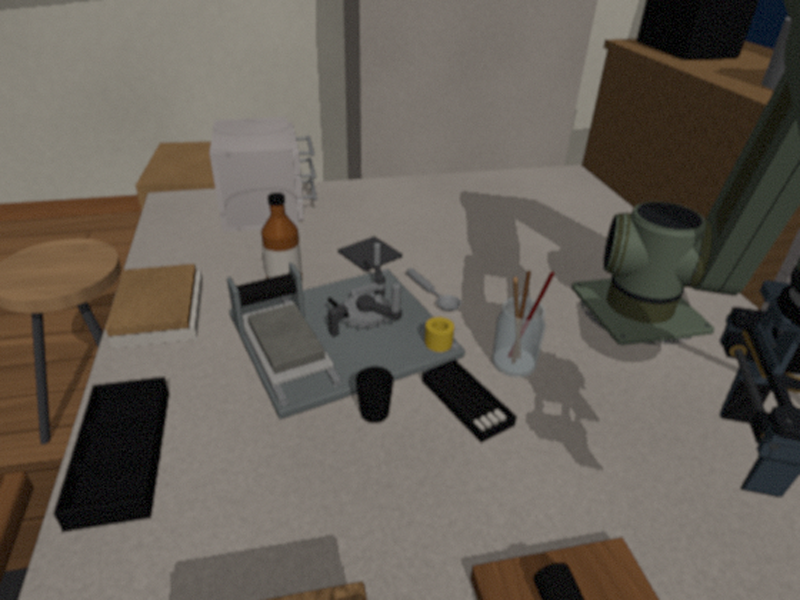

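The scene view shows the peg top near (406,293), the lever pin top near (318,408), the hub at (414,358) and the stop at (462,368). It also shows plate corners at (285,453), (553,543) and (603,331). In the side view the peg top is near (396,287) and the lever pin top near (378,243).

```bash
python3 - <<'E'
from h import *
C=pickle.load(open('c0.pkl','rb'));a,b=C['scene'],C['side'];k=.7
S=lambda u,v:(u*k,v*k)
print('peg',tri(a,S(406,293),b,S(396,286)),onz(a,*S(406,293),126),onz(b,*S(396,286),126))
print('lev',tri(a,S(318,408),b,S(378,243)),onz(a,*S(318,408),108),onz(b,*S(378,243),108))
fr,rr,rl=[onz(a,*S(*p),20) for p in((285,453),(553,541),(603,331))]
print(fr,rr,rl,np.linalg.norm(rr-fr),np.linalg.norm(rl-rr))
print('yaw',np.arctan2(*(rr-fr)[1::-1]),np.arctan2(*(rl-rr)[1::-1])-np.pi/2)
print('hub',onz(a,*S(414,357),70))
for n,p in dict(bottle=(422,517),).items(): print(n,onz(a,*S(*p),200))
print('jar',onz(a,*S(338,235),0),'tape',onz(a,*S(382,270),62),'cup',onz(a,*S(518,250),75))
print('stop',onz(a,*S(462,366),74))
# crops
f=a['frame'];cv2.imwrite('pics/crop.png',cv2.resize(f[180:325,190:390],(800,580),interpolation=cv2.INTER_CUBIC))
E
```

```text
peg (array([514.09921631,  13.38720434, 125.26542914]), np.float64(3.0725527199055116)) [516.0359252   12.72238308 126.        ] [512.72863712  13.63481729 126.        ]
lev (array([ 513.88609178, -167.43826272,  110.13902689]), np.float64(7.814617250911191)) [ 517.25197132 -167.13745952  108.        ] [ 509.03180425 -173.66285401  108.        ]
[ 488.37217906 -211.98447553   20.        ] [ 814.718685 -116.803011   20.      ] [734.11712949 173.62857587  20.        ] 339.9434557798041 301.40855561928424
yaw 0.2837858263344425 0.2707106599415896
hub [558.63514129 -31.12769622  70.        ]
bottle [ 702.2906799  -226.12310283  200.        ]
jar [318.73505699 109.97674236   0.        ] tape [441.60605734  60.14739974  62.        ] cup [582.74903839 188.20035738  75.        ]
stop [616.65996918  -9.2166822   74.        ]
```

View pics/crop.png

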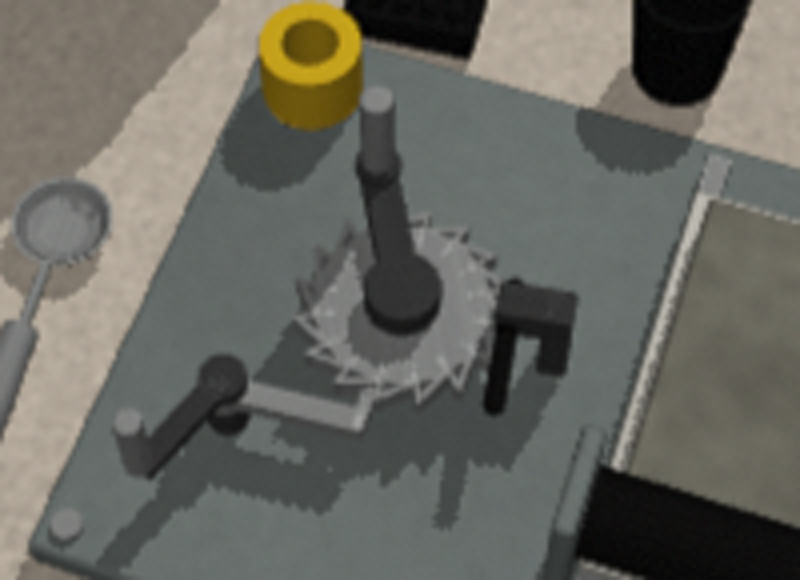

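The crop puts the peg top at full-frame (284.8,204.5), the lever pin top at (222.5,285) and the hub at (290.5,251). Both views agree: press axis about (560,-32), yaw about 0.277, crank at about 2.08 rad.

```bash
cat >> h.py <<'E'
def delta(P,yaw=None):
    "tool-frame delta from the measured pose to TCP P with closing axis y at world yaw (tool down)"
    s=readout.read_state();W=R.from_rotvec(s['ee_rot'])
    rv=np.zeros(3)
    if yaw is not None:
        y=np.array([np.cos(yaw),np.sin(yaw),0]);z=np.array([0,0,-1.])
        rv=(W.inv()*R.from_matrix(np.c_[np.cross(y,z),y,z])).as_rotvec()
    return np.round(rv,3),np.round(W.inv().apply(np.array(P)-s['tcp_pos']),1)
E
python3 - <<'E'
from h import *
s=readout.read_state();print(R.from_rotvec(s['ee_rot']).as_matrix().round(3))
for P in([270,500,300],[516,-150,300],[516,-150,200]):print(delta(P,0))
E
```

```text
[[-0.901  0.435 -0.001]
 [ 0.435  0.901 -0.001]
 [-0.    -0.002 -1.   ]]
(array([-1.000e-03,  1.000e-03,  1.121e+00]), array([ -25.8,   -7. , -110.6]))
(array([-1.000e-03,  1.000e-03,  1.121e+00]), array([-529.9, -485.4, -109.8]))
(array([-1.000e-03,  1.000e-03,  1.121e+00]), array([-529.9, -485.3,   -9.8]))
```

servo_tool(deltas=[[0, 0, 0, -20, -5, -50, 91], [0, 0, 0.1, -40, -20, -110, 91], [0, 0, 1.121, -530, -485, -110, 91], [0, 0, 1.121, -530, -485, -110, 91], [0, 0, 1.121, -530, -485, -110, 91], [0, 0, 1.121, -530, -485, -110, 91], [0, 0, 1.121, -530, -485, -110, 91], [0, 0, 1.121, -530, -485, -110, 91], [0, 0, 1.121, -530, -485, -110, 91], [0, 0, 1.121, -530, -485, -110, 91], [0, 0, 1.121, -530, -485, -110, 91], [0, 0, 1.121, -530, -485, -110, 91], [0, 0, 1.121, -530, -485, -110, 91], [0, 0, 1.121, -530, -485, -110, 91], [0, 0, 1.121, -530, -485, -110, 91], [0, 0, 1.121, -530, -485, -110, 91], [0, 0, 1.121, -530, -485, -110, 91], [0, 0, 1.121, -530, -485, -10, 91], [0, 0, 1.121, -530, -485, -10, 91], [0, 0, 1.121, -530, -485, -10, 91]])

```text
t: 2.1
tcp_pos: [509.9, -146.7, 192.9]
ee_rot: [-2.209, -2.21, 0.013]
wrist_force: [-1.2, -0.0, -0.2]
finger_gap: 90.9
gripper_force: 0.0
```

```bash
python3 - <<'E'
from h import *
w=cap('wrist');pickle.dump(w,open('w1.pkl','wb'));s=w['s'];print(s['t'],s['tcp_pos'],s['ee_rot'],s['joint_positions'],s['wrist_force'],s['moment'])
cv2.imwrite('pics/w1.png',cv2.resize(w['frame'],(800,600),interpolation=cv2.INTER_CUBIC))
E
```

```text
2.1 [ 509.94833951 -146.65442171  192.92191986] [-2.2093865  -2.21041081  0.01257461] [-3.02006970e-01  2.58308676e-01  1.64553186e+00  4.69344878e-04
  1.25592353e+00 -3.02619886e-01] [-1.16062274e+00 -8.38968463e-04 -1.69576276e-01] [-0.03288136  0.06689136  0.01598381]
```

View pics/w1.png

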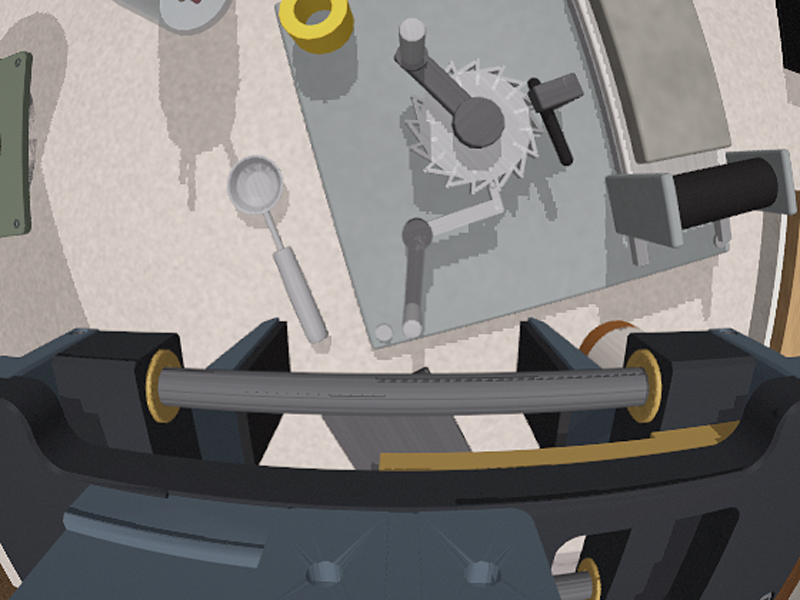

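The wrist view shows the lever pin top at (411,327), the peg top at (412,28) and the hub at (478,121). The fingers are well open and straddle the pin's column.

```bash
python3 - <<'E'
from h import *
w=pickle.load(open('w1.pkl','rb'));k=.7
C=pickle.load(open('c0.pkl','rb'));a=C['scene']
print('lev',onz(w,411*k,327*k,108),tri(w,(411*k,327*k),a,(222.5,285)))
print('peg',onz(w,412*k,28*k,126),tri(w,(412*k,28*k),a,(284.75,204.5)))
print('hub',onz(w,478*k,121*k,70),tri(w,(478*k,121*k),a,(290.5,251)))
s=readout.read_state();print(s['t'],s['tcp_pos'])
E
```

```text
lev [ 513.31405856 -166.91459844  108.        ] (array([ 514.52090003, -166.58562957,  106.37830609]), np.float64(2.8856299877714537))
peg [513.44635673  13.06319475 126.        ] (array([513.90633304,  15.84324982, 121.2050417 ]), np.float64(2.1926787802251497))
hub [558.2825202  -33.63612822  70.        ] (array([559.44060337, -32.11758781,  67.08519298]), np.float64(2.58019289353116))
2.15 [ 513.67701085 -147.78131103  197.54430145]
```

servo_tool(deltas=[[0, 0, 0, 0, 0, 0, 91], [0, 0, 0, 0, 0, 0, 91]])

```text
t: 2.35
tcp_pos: [518.7, -149.7, 203.6]
ee_rot: [2.217, 2.218, 0.005]
wrist_force: [0.6, 0.1, -0.6]
finger_gap: 91.0
gripper_force: 0.0
```

servo_tool(deltas=[[0, 0, 0, -17, -2, 0, 91], [0, 0, 0, -17, -2, 30, 91], [0, 0, 0, -17, -2, 70, 91], [0, 0, 0, -17, -2, 110, 91], [0, 0, 0, -17, -2, 122, 60], [0, 0, 0, -17, -2, 122, 25], [0, 0, 0, -17, -2, 122, 25], [0, 0, 0, -17, -2, 122, 25], [0, 0, 0, -17, -2, 122, 25], [0, 0, 0, -17, -2, 122, 25]])

```text
t: 3.35
tcp_pos: [515.1, -166.6, 79.3]
ee_rot: [2.22, 2.22, 0.002]
wrist_force: [-0.4, -0.6, -0.3]
finger_gap: 45.8
gripper_force: 0.0
```

servo_tool(deltas=[[0, 0, 0, 0, 0, 0, 5], [0, 0, 0, 0, 0, 0, 5], [0, 0, 0, 0, 0, 0, 5], [0, 0, 0, 0, 0, 0, 5], [0, 0, 0, 0, 0, 0, 5]])

```text
t: 3.85
tcp_pos: [513.8, -166.3, 78.0]
ee_rot: [-2.221, -2.221, 0.001]
wrist_force: [-1.4, -0.3, 0.4]
finger_gap: 10.9
gripper_force: 30.0
```

servo_tool(deltas=[[0, 0, 0, 0.3, -4, 0, 5], [0, 0, 0, 1.1, -8.2, 0, 5], [0, 0, 0, 2.2, -12, 0, 5], [0, 0, 0, 3.4, -16, 0, 5], [0, 0, 0, 5, -20, 0, 5], [0, 0, 0, 6.8, -23.6, 0, 5], [0, 0, 0, 9, -27.3, 0, 5], [0, 0, 0, 9, -27.3, 0, 5], [0, 0, 0, 9, -27.3, 0, 5], [0, 0, 0, 9, -27.3, 0, 5]])

```text
t: 4.85
tcp_pos: [488.5, -158.6, 78.2]
ee_rot: [2.219, 2.218, 0.001]
wrist_force: [4.0, -3.4, -4.7]
finger_gap: 10.9
gripper_force: 30.0
```

servo_tool(deltas=[[0, 0, 0, 9, -26, 0, 30], [0, 0, 0, 9, -26, 0, 60], [0, 0, 0, 9, -26, 0, 91], [0, 0, 0, 9, -26, -40, 91], [0, 0, 0, 9, -26, -80, 91], [0, 0, 0, 9, -26, -120, 91], [0, 0, 0, 50, -15, -120, 91], [0, 0, 0, 100, 0, -120, 91], [0, 0, 0, 150, 0, -120, 91], [0, 0, 0, 190, 0, -120, 91], [0, 0, 0, 198, 0, -120, 91], [0, 0, 0, 198, 0, -120, 91], [0, 0, 0, 198, 0, -120, 91], [0, 0, 0, 198, 0, -120, 91], [0, 0, 0, 198, 0, -120, 91]])

```text
t: 6.35
tcp_pos: [487.1, 39.3, 198.2]
ee_rot: [2.224, 2.219, -0.0]
wrist_force: [0.6, 0.0, -0.2]
finger_gap: 91.2
gripper_force: 0.0
```

```bash
python3 - <<'E'
from h import *
w=cap('wrist');pickle.dump(w,open('w2.pkl','wb'));s=w['s'];print(s['t'],s['tcp_pos'],s['finger_gap'],s['wrist_force'])
a=cap('scene');pickle.dump(a,open('s2.pkl','wb'))
l=cv2.resize(w['frame'],(400,300),interpolation=cv2.INTER_AREA)
r=cv2.resize(a['frame'][180:330,190:390],(400,300),interpolation=cv2.INTER_CUBIC)
cv2.imwrite('pics/w2.png',cv2.resize(np.hstack([l,r]),None,fx=1,fy=1))
E
```

```text
6.35 [487.13850951  39.3480712  198.16044564] 91.223778360642 [ 0.55087868  0.00137093 -0.19659841]
```

View pics/w2.png

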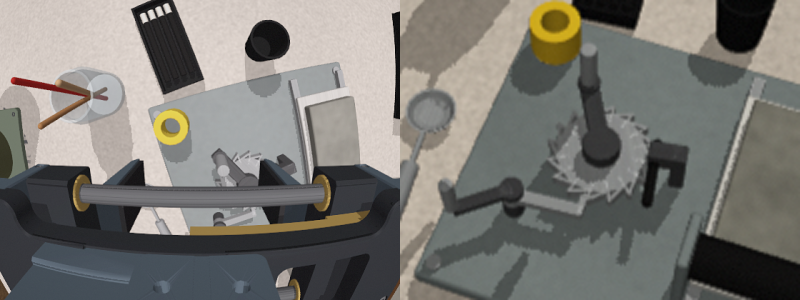

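The lever is over, with its pin top now at scene full-frame (213.5,273.5). The peg top shows at wrist full-frame (312,239) and the pawl is still in the teeth.

```bash
python3 - <<'E'
from h import *
w=pickle.load(open('w2.pkl','rb'));a=pickle.load(open('s2.pkl','rb'))
print('lev',onz(a,213.5,273.5,108))
print('peg',onz(w,312,239.5,126),onz(a,284.5,205,126),tri(w,(312,239.5),a,(284.5,205)))
E
```

```text
lev [ 490.7525372  -158.53194675  108.        ]
peg [512.86647213  12.78487641 126.        ] [516.3531626  13.2041293 126.       ] (array([514.39668722,  13.17402623, 124.77330042]), np.float64(3.252978356762548))
```

servo_tool(deltas=[[0, 0, 0, -26, 27, 0, 91], [0, 0, 0, -26, 27, 0, 91], [0, 0, 0, -26, 27, 40, 91], [0, 0, 0, -26, 27, 80, 91], [0, 0, 0, -26, 27, 114, 60], [0, 0, 0, -26, 27, 114, 30], [0, 0, 0, -26, 27, 114, 30], [0, 0, 0, -26, 27, 114, 30], [0, 0, 0, -26, 27, 114, 30], [0, 0, 0, -26, 27, 114, 5], [0, 0, 0, -26, 27, 114, 5], [0, 0, 0, -26, 27, 114, 5], [0, 0, 0, -26, 27, 114, 5], [0, 0, 0, -26, 27, 114, 5], [0, 0, 0, -26, 27, 114, 5]])

```text
t: 7.95
tcp_pos: [513.7, 14.7, 84.2]
ee_rot: [-2.221, -2.221, 0.001]
wrist_force: [-1.5, -0.2, 2.2]
finger_gap: 15.2
gripper_force: 30.0
```

servo_tool(deltas=[[0, 0, 0, -1, -1, 0, 5], [0, 0, 0, -2, -1.9, 0, 5], [0, 0, 0, -3, -2.8, 0, 5], [0, 0, 0, -4, -3.7, 0, 5], [0, 0, 0, -5, -4.6, 0, 5], [0, 0, 0, -6.1, -5.4, 0, 5], [0, 0, 0, -7.2, -6.2, 0, 5], [0, 0, 0, -8.2, -7, 0, 5], [0, 0, 0, -9.3, -7.7, 0, 5], [0, 0, 0, -10.4, -8.5, 0, 5], [0, 0, 0, -11.6, -9.2, 0, 5], [0, 0, 0, -12.8, -9.9, 0, 5], [0, 0, 0, -12.8, -9.9, 0, 5]])

```text
t: 9.25
tcp_pos: [504.7, 3.4, 84.2]
ee_rot: [-2.222, -2.219, -0.005]
wrist_force: [0.5, 6.9, -0.1]
finger_gap: 15.1
gripper_force: 30.0
```

```bash
python3 - <<'E'
from h import *
w=cap('wrist');s=w['s'];print(s['t'],s['tcp_pos'],s['finger_gap'],s['wrist_force'])
a=cap('scene');pickle.dump(a,open('s3.pkl','wb'))
b=pickle.load(open('s2.pkl','rb'))
r=[cv2.resize(c['frame'][230:310,200:306],(400,300),interpolation=cv2.INTER_CUBIC) for c in(b,a)]
cv2.imwrite('pics/s3.png',np.hstack(r))
E
```

```text
9.25 [504.69658196   3.37991407  84.18242435] 15.072302408011522 [ 0.50179498  6.8611098  -0.11630366]
```

View pics/s3.png

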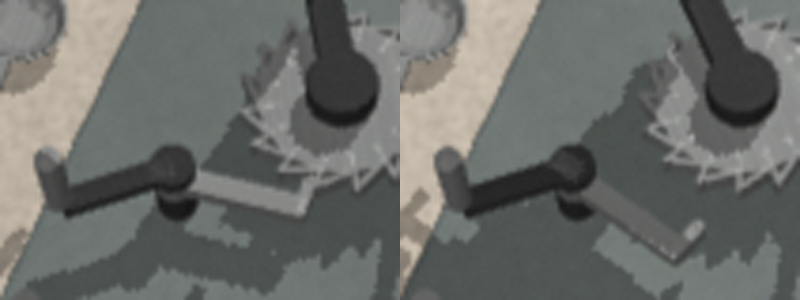

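The right half shows the pawl swung clear of the teeth, nose down near (690,245), with the lever still over. Next I let the crank back along the arc.

```bash
python3 - <<'E'
import numpy as np
f=lambda t:np.array([-32+65*np.sin(np.radians(t)),560+65*np.cos(np.radians(t))])
print([list((f(t)-f(149.3)).round(1)) for t in np.linspace(149.3,92,20)[1:]])
print([list((f(t)-f(92)).round(1)) for t in range(91,46,-1)])
E
```

```text
[[np.float64(2.9), np.float64(1.8)], [np.float64(5.7), np.float64(3.8)], [np.float64(8.4), np.float64(5.9)], [np.float64(10.9), np.float64(8.2)], [np.float64(13.4), np.float64(10.6)], [np.float64(15.7), np.float64(13.1)], [np.float64(17.9), np.float64(15.7)], [np.float64(19.9), np.float64(18.4)], [np.float64(21.8), np.float64(21.3)], [np.float64(23.6), np.float64(24.2)], [np.float64(25.2), np.float64(27.3)], [np.float64(26.6), np.float64(30.4)], [np.float64(27.9), np.float64(33.6)], [np.float64(28.9), np.float64(36.8)], [np.float64(29.9), np.float64(40.1)], [np.float64(30.6), np.float64(43.4)], [np.float64(31.2), np.float64(46.8)], [np.float64(31.6), np.float64(50.2)], [np.float64(31.8), np.float64(53.6)]]
[[np.float64(0.0), np.float64(1.1)], [np.float64(0.0), np.float64(2.3)], [np.float64(0.0), np.float64(3.4)], [np.float64(0.0), np.float64(4.5)], [np.float64(-0.0), np.float64(5.7)], [np.float64(-0.1), np.float64(6.8)], [np.float64(-0.2), np.float64(7.9)], [np.float64(-0.3), np.float64(9.1)], [np.float64(-0.4), np.float64(10.2)], [np.float64(-0.6), np.float64(11.3)], [np.float64(-0.
[... 625 characters left out ...]
.7)], [np.float64(-6.5), np.float64(30.8)], [np.float64(-7.0), np.float64(31.8)], [np.float64(-7.6), np.float64(32.8)], [np.float64(-8.1), np.float64(33.8)], [np.float64(-8.7), np.float64(34.8)], [np.float64(-9.2), np.float64(35.7)], [np.float64(-9.8), np.float64(36.7)], [np.float64(-10.4), np.float64(37.7)], [np.float64(-11.1), np.float64(38.6)], [np.float64(-11.7), np.float64(39.6)], [np.float64(-12.4), np.float64(40.5)], [np.float64(-13.0), np.float64(41.4)], [np.float64(-13.7), np.float64(42.3)], [np.float64(-14.4), np.float64(43.2)], [np.float64(-15.2), np.float64(44.0)], [np.float64(-15.9), np.float64(44.9)], [np.float64(-16.7), np.float64(45.8)], [np.float64(-17.4), np.float64(46.6)]]
```

servo_tool(deltas=[[0, 0, 0, 1.4, 0.9, 0, 5], [0, 0, 0, 2.9, 1.8, 0, 5], [0, 0, 0, 5.7, 3.8, 0, 5], [0, 0, 0, 8.4, 5.9, 0, 5], [0, 0, 0, 10.9, 8.2, 0, 5], [0, 0, 0, 13.4, 10.6, 0, 5], [0, 0, 0, 15.7, 13.1, 0, 5], [0, 0, 0, 17.9, 15.7, 0, 5], [0, 0, 0, 19.9, 18.4, 0, 5], [0, 0, 0, 21.8, 21.3, 0, 5], [0, 0, 0, 23.6, 24.2, 0, 5], [0, 0, 0, 25.2, 27.3, 0, 5], [0, 0, 0, 26.6, 30.4, 0, 5], [0, 0, 0, 27.9, 33.6, 0, 5], [0, 0, 0, 28.9, 36.8, 0, 5], [0, 0, 0, 29.9, 40.1, 0, 5], [0, 0, 0, 30.6, 43.4, 0, 5], [0, 0, 0, 31.2, 46.8, 0, 5], [0, 0, 0, 31.6, 50.2, 0, 5], [0, 0, 0, 31.8, 53.6, 0, 5]])

```text
t: 11.35
tcp_pos: [558.4, 33.4, 84.2]
ee_rot: [2.221, 2.221, 0.0]
wrist_force: [4.9, 1.9, -1.1]
finger_gap: 14.9
gripper_force: 30.0
```

servo_tool(deltas=[[0, 0, 0, 0, 1.1, 0, 5], [0, 0, 0, 0, 2.3, 0, 5], [0, 0, 0, 0, 3.4, 0, 5], [0, 0, 0, 0, 4.5, 0, 5], [0, 0, 0, 0, 5.7, 0, 5], [0, 0, 0, -0.1, 6.8, 0, 5], [0, 0, 0, -0.2, 7.9, 0, 5], [0, 0, 0, -0.3, 9.1, 0, 5], [0, 0, 0, -0.3, 9.1, 0, 5]])

```text
t: 12.25
tcp_pos: [567.3, 33.0, 84.2]
ee_rot: [2.221, 2.221, 0.0]
wrist_force: [6.1, -1.2, -1.2]
finger_gap: 15.3
gripper_force: 30.0
```

servo_tool(deltas=[[0, 0, 0, -0.1, 1.1, 0, 5], [0, 0, 0, -0.3, 2.2, 0, 5], [0, 0, 0, -0.5, 3.3, 0, 5], [0, 0, 0, -0.5, 3.3, 0, 5]])

```text
t: 12.65
tcp_pos: [570.5, 32.6, 84.2]
ee_rot: [2.221, 2.221, 0.0]
wrist_force: [5.5, -2.5, -0.1]
finger_gap: 15.3
gripper_force: 30.0
```

servo_tool(deltas=[[0, 0, 0, -0.2, 1.1, 0, 5], [0, 0, 0, -0.4, 2.3, 0, 5], [0, 0, 0, -0.6, 3.4, 0, 5], [0, 0, 0, -0.6, 3.4, 0, 5]])

```text
t: 13.05
tcp_pos: [573.9, 31.9, 84.2]
ee_rot: [2.221, 2.221, -0.0]
wrist_force: [4.6, -2.6, 0.2]
finger_gap: 15.1
gripper_force: 30.0
```

servo_tool(deltas=[[0, 0, 0, -0.2, 1.1, 0, 5], [0, 0, 0, -0.5, 2.2, 0, 5], [0, 0, 0, -0.8, 3.3, 0, 5], [0, 0, 0, -0.8, 3.3, 0, 5]])

```text
t: 13.45
tcp_pos: [577.2, 31.1, 84.2]
ee_rot: [2.221, 2.221, -0.0]
wrist_force: [3.9, -3.1, 0.5]
finger_gap: 15.2
gripper_force: 30.0
```

servo_tool(deltas=[[0, 0, 0, -0.3, 1.1, 0, 5], [0, 0, 0, -0.6, 2.2, 0, 5], [0, 0, 0, -0.9, 3.3, 0, 5], [0, 0, 0, -0.9, 3.3, 0, 5]])

```text
t: 13.85
tcp_pos: [580.4, 30.1, 84.2]
ee_rot: [2.221, 2.221, -0.001]
wrist_force: [3.4, -5.4, 1.0]
finger_gap: 15.0
gripper_force: 30.0
```

servo_tool(deltas=[[0, 0, 0, -0.5, 1.1, 0, 5], [0, 0, 0, -1.1, 2.1, 0, 5], [0, 0, 0, -1.7, 3.1, 0, 5], [0, 0, 0, -1.7, 3.1, 0, 5]])

```text
t: 14.25
tcp_pos: [583.8, 28.8, 84.2]
ee_rot: [2.221, 2.221, 0.001]
wrist_force: [4.8, -3.3, -0.2]
finger_gap: 15.3
gripper_force: 30.0
```

servo_tool(deltas=[[0, 0, 0, -0.5, 1.1, 0, 5], [0, 0, 0, -1, 2.1, 0, 5], [0, 0, 0, -1.5, 3.1, 0, 5], [0, 0, 0, -1.5, 3.1, 0, 5]])

```text
t: 14.65
tcp_pos: [586.9, 27.4, 84.2]
ee_rot: [2.221, 2.221, 0.001]
wrist_force: [4.0, -2.9, 0.7]
finger_gap: 15.2
gripper_force: 30.0
```

servo_tool(deltas=[[0, 0, 0, -0.5, 1.1, 0, 5], [0, 0, 0, -1.1, 2.1, 0, 5], [0, 0, 0, -1.7, 3.1, 0, 5], [0, 0, 0, -1.7, 3.1, 0, 5]])

```text
t: 15.05
tcp_pos: [590.1, 25.8, 84.2]
ee_rot: [2.221, 2.221, 0.002]
wrist_force: [5.8, -1.3, 0.2]
finger_gap: 15.3
gripper_force: 30.0
```

servo_tool(deltas=[[0, 0, 0, -0.6, 1, 0, 5], [0, 0, 0, -1.2, 2, 0, 5], [0, 0, 0, -1.7, 3, 0, 5], [0, 0, 0, -1.7, 3, 0, 5]])

```text
t: 15.45
tcp_pos: [593.1, 24.0, 84.2]
ee_rot: [2.221, 2.221, 0.001]
wrist_force: [5.3, -0.9, 0.7]
finger_gap: 14.8
gripper_force: 30.0
```

servo_tool(deltas=[[0, 0, 0, -0.6, 1, 0, 5], [0, 0, 0, -1.2, 2, 0, 5], [0, 0, 0, -1.8, 2.9, 0, 5], [0, 0, 0, -1.8, 2.9, 0, 5]])

```text
t: 15.85
tcp_pos: [596.0, 22.1, 84.2]
ee_rot: [2.221, 2.221, 0.001]
wrist_force: [5.6, 0.6, 0.3]
finger_gap: 15.3
gripper_force: 30.0
```

servo_tool(deltas=[[0, 0, 0, -0.6, 1, 0, 5], [0, 0, 0, -1.2, 2, 0, 5], [0, 0, 0, -1.7, 3, 0, 5], [0, 0, 0, -1.7, 3, 0, 5]])

```text
t: 16.25
tcp_pos: [598.7, 20.1, 84.2]
ee_rot: [2.221, 2.221, 0.0]
wrist_force: [5.0, -0.6, 1.1]
finger_gap: 14.9
gripper_force: 30.0
```

servo_tool(deltas=[[0, 0, 0, -0.7, 0.9, 0, 5], [0, 0, 0, -1.4, 1.8, 0, 5], [0, 0, 0, -2, 2.7, 0, 5], [0, 0, 0, -2, 2.7, 0, 5]])

```text
t: 16.65
tcp_pos: [599.5, 19.5, 84.2]
ee_rot: [-2.219, -2.218, 0.002]
wrist_force: [-1.0, 4.2, 4.9]
finger_gap: 14.8
gripper_force: 30.0
```

servo_tool(deltas=[[0, 0, 0, -0.3, 0.4, 0, 5], [0, 0, 0, -0.6, 0.8, 0, 5], [0, 0, 0, -0.8, 1.1, 0, 5], [0, 0, 0, -0.8, 1.1, 0, 5], [0, 0, 0, -0.8, 1.1, 0, 5]])

```text
t: 17.15
tcp_pos: [599.6, 19.4, 84.1]
ee_rot: [-2.218, -2.217, 0.003]
wrist_force: [-3.8, 6.9, 6.9]
finger_gap: 15.3
gripper_force: 30.0
```

servo_tool(deltas=[[0, 0, 0, -0.1, 0.3, 0, 5], [0, 0, 0, -0.1, 0.3, 0, 5], [0, 0, 0, -0.1, 0.3, 0, 5], [0, 0, 0, -0.1, 0.3, 0, 5]])

```text
t: 17.55
tcp_pos: [599.7, 19.3, 84.1]
ee_rot: [-2.218, -2.216, 0.003]
wrist_force: [-3.9, 7.2, 6.9]
finger_gap: 15.1
gripper_force: 30.0
```

servo_tool(deltas=[[0, 0, 0, -0.2, 0.3, 0, 5], [0, 0, 0, -0.2, 0.3, 0, 5], [0, 0, 0, -0.2, 0.3, 0, 5], [0, 0, 0, 0.5, -0.6, 0, 5], [0, 0, 0, 1.2, -1.6, 0, 5], [0, 0, 0, 1.2, -1.6, 0, 5]])

```text
t: 18.15
tcp_pos: [599.5, 19.5, 84.1]
ee_rot: [-2.22, -2.22, 0.002]
wrist_force: [-2.4, 4.8, 5.2]
finger_gap: 15.2
gripper_force: 30.0
```

servo_tool(deltas=[[0, 0, 0, 0, 0, 0, 25], [0, 0, 0, 0, 0, 0, 50], [0, 0, 0, 0, 0, 0, 91], [0, 0, 0, 0, 0, 0, 91], [0, 0, 0, 0, 0, -40, 91], [0, 0, 0, 0, 0, -80, 91], [0, 0, 0, 0, 0, -116, 91], [0, 0, 0, 0, 0, -116, 91], [0, 0, 0, -40, -25, -116, 91], [0, 0, 0, -80, -50, -116, 91], [0, 0, 0, -120, -75, -116, 91], [0, 0, 0, -150, -100, -116, 91], [0, 0, 0, -150, -111, -116, 91], [0, 0, 0, -150, -111, -116, 91], [0, 0, 0, -150, -111, -116, 91]])

```text
t: 19.65
tcp_pos: [490.4, -130.7, 199.9]
ee_rot: [-2.221, -2.222, -0.001]
wrist_force: [0.5, 0.9, -0.3]
finger_gap: 91.4
gripper_force: 0.0
```

```bash
python3 - <<'E'
from h import *
w=cap('wrist');s=w['s'];print(s['t'],s['tcp_pos'],s['finger_gap'],s['wrist_force']);pickle.dump(w,open('w4.pkl','wb'))
cv2.imwrite('pics/w4.png',cv2.resize(w['frame'],(800,600),interpolation=cv2.INTER_CUBIC))
print(delta([489,-159,80],0))
E
```

```text
19.65 [ 490.41694422 -130.66445881  199.92914076] 91.36822899589568 [ 0.50264729  0.94167819 -0.30676578]
(array([ 0.   , -0.   ,  0.001]), array([-28.5,  -1.8, 119.9]))
```

View pics/w4.png

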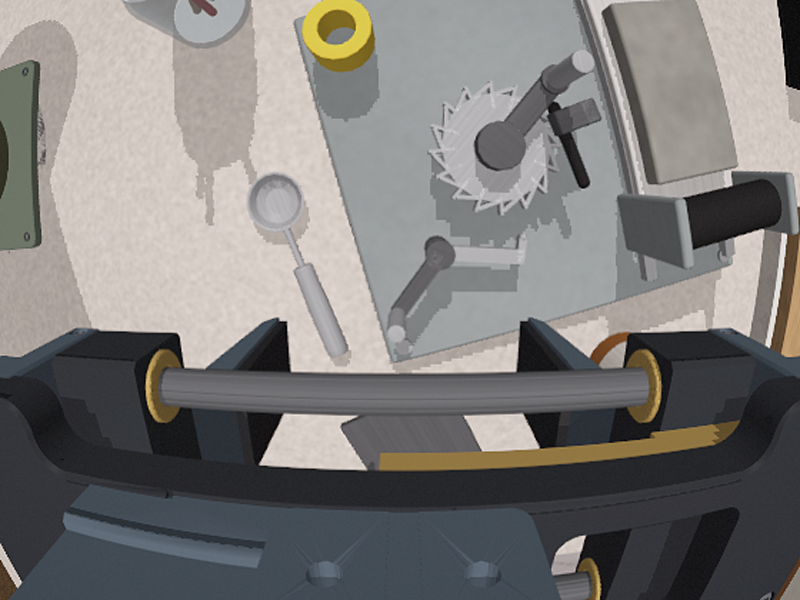

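The crank arm rests against the stop, the pawl is clear, and the lever pin top is at (397,332). I check its position before descending.

```bash
python3 - <<'E'
from h import *
w=pickle.load(open('w4.pkl','rb'));print(onz(w,397*.7,332*.7,108))
E
```

```text
[ 486.3668372  -157.03799213  108.        ]
```

servo_tool(deltas=[[0, 0, 0, -27, -3, 0, 91], [0, 0, 0, -27, -3, 30, 91], [0, 0, 0, -27, -3, 75, 91], [0, 0, 0, -27, -3, 112, 70], [0, 0, 0, -27, -3, 121, 40], [0, 0, 0, -27, -3, 121, 5], [0, 0, 0, -27, -3, 121, 5], [0, 0, 0, -27, -3, 121, 5], [0, 0, 0, -27, -3, 121, 5], [0, 0, 0, -27, -3, 121, 5], [0, 0, 0, -27, -3, 121, 5], [0, 0, 0, -27, -3, 121, 5], [0, 0, 0, -27, -3, 121, 5]])

```text
t: 21.0
tcp_pos: [486.6, -158.3, 79.2]
ee_rot: [-2.221, -2.221, 0.001]
wrist_force: [-4.6, -1.4, 2.2]
finger_gap: 14.0
gripper_force: 2.5
```

servo_tool(deltas=[[0, 0, 0, 0, 0, 0, 5], [0, 0, 0, 0, 0, 0, 5], [0, 0, 0, -2.2, 4, 0, 5], [0, 0, 0, -4, 8, 0, 5], [0, 0, 0, -5.6, 12, 0, 5], [0, 0, 0, -6.8, 16, 0, 5], [0, 0, 0, -7.8, 20, 0, 5], [0, 0, 0, -8.4, 24, 0, 5], [0, 0, 0, -8.7, 27, 0, 5], [0, 0, 0, -8.8, 29.5, 0, 5], [0, 0, 0, -8.8, 29.5, 0, 5], [0, 0, 0, -8.8, 29.5, 0, 5]])

```text
t: 22.2
tcp_pos: [514.0, -168.8, 79.1]
ee_rot: [-2.218, -2.222, 0.009]
wrist_force: [-8.6, -5.5, 5.0]
finger_gap: 10.7
gripper_force: 30.0
```

servo_tool(deltas=[[0, 0, 0, 0.5, -1, 0, 5], [0, 0, 0, 0.5, -1, 0, 25], [0, 0, 0, 0.5, -1, 0, 50], [0, 0, 0, 0.5, -1, 0, 91], [0, 0, 0, 0.5, -1, 0, 91], [0, 0, 0, 0.5, -1, -40, 91], [0, 0, 0, 0.5, -1, -80, 91], [0, 0, 0, 0.5, -1, -121, 91], [0, 0, 0, 18, -1, -121, 91], [0, 0, 0, 18, -1, -121, 91], [0, 0, 0, 18, -1, -121, 91], [0, 0, 0, 18, -1, -121, 91]])

```text
t: 23.4
tcp_pos: [514.8, -149.2, 199.0]
ee_rot: [-2.22, -2.22, 0.002]
wrist_force: [-0.3, -0.9, -0.7]
finger_gap: 91.0
gripper_force: 0.0
```

```bash
python3 - <<'E'
from h import *
w=cap('wrist');s=w['s'];print(s['t'],s['tcp_pos'],s['finger_gap'],s['wrist_force']);pickle.dump(w,open('w5.pkl','wb'))
cv2.imwrite('pics/w5.png',cv2.resize(w['frame'],(800,600),interpolation=cv2.INTER_CUBIC))
E
```

```text
23.4 [ 514.8422306  -149.2240841   198.95446372] 91.02449026906866 [-0.25678029 -0.86401519 -0.70799161]
```

View pics/w5.png

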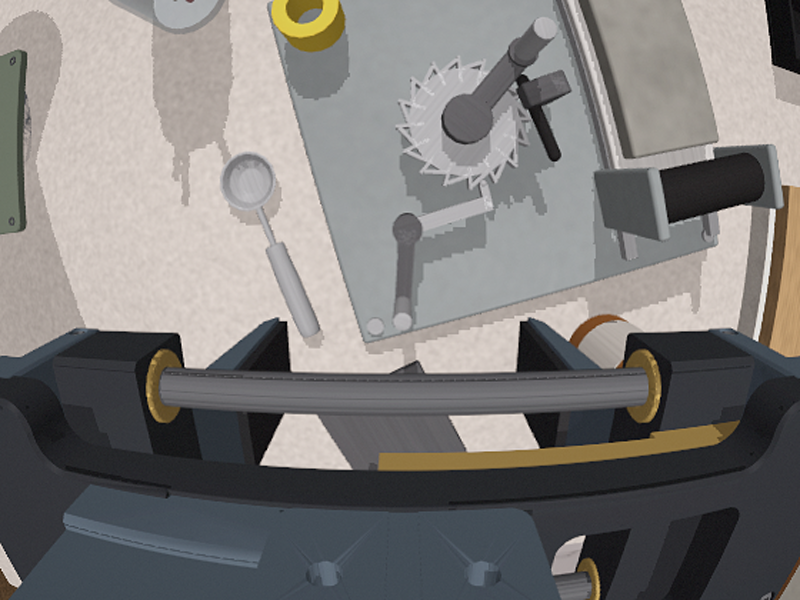

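The lever is back with its pin top at (402,322), the pawl nose is at the teeth near (488,200), and the crank is on the stop. I check the numbers.

```bash
python3 - <<'E'
from h import *
w=pickle.load(open('w5.pkl','rb'));p=onz(w,402*.7,322*.7,108);h=onz(w,467*.7,118*.7,70);n=onz(w,488*.7,190*.7,46)
pv=onz(w,407*.7,230*.7,68)
c,s=np.cos(.277),np.sin(.277);B=np.array([[c,s],[-s,c]])
O=np.array([560,-32]);
for q in(p,h,n,pv):print(q.round(1),(B@(q[:2]-O)).round(1))
d=B@(p[:2]-O)-[-62,-66];print('lever',np.arctan2(-d[0],-d[1])-np.arctan2(18,52))
E
```

```text
[ 513.8 -168.5  108. ] [ -81.8 -118.7]
[558.3 -34.1  70. ] [-2.2 -1.6]
[577.8 -84.7  46. ] [  2.7 -55.5]
[ 517.1 -113.5   68. ] [-63.6 -66.6]
lever 0.02611639971287505
```

```bash
python3 -c "
from plant import env;print(env.sign_off())"
```

```text
the job is handed in; nothing more can be done
None
```

I handed the job in at about 23 s of the 72 s allowed, with no verdict shown: the crank was pressed home at about 7.5–8 N at the peg and now rests on the stop, the lever is back at hold (about 0.03 rad), the pawl lies at the teeth, the gripper is clear, and I saw no bystander disturbed.

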